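# Clamp a rubber stopper on the infrared analyser until the press clicks

## Robot

A 6-joint arm with a two-finger parallel gripper is mounted at the origin on a cart in front of the work surface, level with it; the furniture and walls round the work are solid. World frame = base frame: x ahead of the robot, y to its left, z up, the work surface at z = 0. Lengths are in mm, angles in rad, forces in N, time in s.
With the tool pointing down it reaches from about 300 to 775 mm from the base axis. Payload 14.6 kg.
Tool frame: the origin (TCP) lies between the finger pads; the fingertips stand 22 mm ahead of it and the grasp point (between the pads) lies 3 mm ahead of it (finger_overhang is the distance from the TCP to the fingertips, in mm); z points along the fingers, y is the direction in which the jaws open and shut (so a half turn about z gives the same grasp; the last joint's range is limited). The gripper opens to 94 mm and grips with 3 to 60 N. Pads are 16 mm wide; open, the fingers measure 119 mm over their backs; the gripper's body (75 mm by 177 mm) begins 78 mm behind the grasp point.
Start: joints at [1.253, 0.3, 1.521, -0, 1.321, -0.067], TCP at [136.496, 532.783, 227.446] pointing down, gripper open.
Joint ranges: [-3.03, 3.03], [-0.79, 2.21], [0.23, 2.52], [-1.04, 4.18], [0, 3.07], [-2.55, 2.55]. Speed limits (rad/s): [2.22, 2.22, 2.57, 3.14, 3.14, 3.14].

## Interface

Orientations are given as [roll, pitch, yaw] about the fixed x, y, z axes, in that order (R = Rz(yaw) Ry(pitch) Rx(roll)).
In Python, from cell import * gives the robot as it stands.
- The arm moves only by the tool jog_arm, never from a script. Its argument "increments" is a list of rows, each a list of 7 numbers: the shift along the tool's x, y, z in cm, then the turn, a rotation vector about the tool's x, y, z in degrees, then the finger opening in cm, from 0 to 9.4. In form: [[x, y, z, wx, wy, wz, grip], ...]. A call has 1 to 20 rows; each row shifts and turns the commanded pose from where the row before left it, along the tool's axes as they then stand; what a row does not reach is not made up. A row lasts 1/8 s, in which the tool goes at most 62.5 mm and 10.7 degrees, less where a joint would pass 70% of its speed; a pose out of reach is approached as far as the arm can. A call is refused whole if a number of a shift passes 6.25 or a number of a turn 10.7, either way. A call with a gripper value outside its range is refused whole. The fingers move at their own pace and stop on an object; "squeeze" is the grip in N (left out, the last holds). Time passes only in rows, so rows that do not move let the fingers close. It gives the time, the measured TCP pose, the force and the opening at its end, in the units of the state.
- read_state(): the state, without advancing time (a new reading comes with each control period).
- camera(name): name is "scene" or "top" or "wrist"; returns a dict with "image" (384x512x3 uint8, red, green, blue), "K" (3x3 intrinsics, pixels), "rvec" (rotation vector, rad) and "tvec" (3), from world to camera coordinates, as OpenCV has them. Camera axes: x right, y down, z forward; pixel columns grow to the right and rows downward; lengths in mm; the calibration is good to about 2 mm. The wrist camera is an equidistant fisheye: a pixel r from the principal point sees the ray r / f radians off the axis. A picture is of the moment at which its call begins. There is no depth.
- sign_off(): hands the job in, once; it reports no verdict.
Trained networks look in a picture, given as the dict that the camera call returned (one of the last four; its "shot" number tells which), for a name from the list of things; names that differ only in an ending like _2 or _b are one class to them, and where a whole thing is asked for, a point or a joint stands for the part that bears it (a point fixed in the world has none). Each returns a list of dicts, best first, with "conf" (0 to 1); they miss things now and then, are a little off and sometimes report something else, mostly with a low value. They report only what shows in the picture. A call takes as long as a camera call.
- recognise(picture, name): "centre" ([x, y, z] in mm, in the coordinates of the camera as it stood for that picture, good to about 4 mm: the middle of the surface that is visible of it).
- regions_of(picture, name): "mask" (384x512 bool, what is visible of it).
The state is a dict: "clock": time; "joints": joint angles; "qd": joint speeds; "effort": joint torques, N m; "eef_pos": TCP position; "eef_rot": TCP orientation; "wrist_force": force on the tool from outside, world axes, zero at the start; "moment": the same for the moment, N m; "finger_gap": finger opening in mm.
Only numpy, scipy, OpenCV 4.12 (cv2) and the standard library are available. Lean on these libraries where they do the work, as an engineer would, in place of code of your own. Each camera call takes 0.05 s, during which the arm holds its last target.

## Task

Check the red rubber stopper on the infrared analyser: set it down gently, upright, in the middle of the round measuring window, then swing the press arm over it all the way to its stop, and turn the ribbed click cap on top clockwise until its clutch clicks over once, or twice at most. The crystal under the stopper cracks under a hard push. Leave the stopper clamped, and leave the other things on the table where they are.

Things in the scene. Friction and masses are not known exactly. Their poses are not given: they have to be found in the camera images.
- red_stopper: red rubber stopper, a slightly tapered plug 23 mm across at its upper face and 22 mm high, 25 g, standing loose on the table on its smaller face; origin at the centre of its underside, z up. The stopper is to be checked; a black one of the same shape is a bystander.
- analyser: white desk-top infrared analyser with a grey foot, fixed to the table; housing 240 mm deep (x from -76 to +164 mm), 200 mm wide, top at 70 mm. Origin on the table right below the measuring window; x points to its back, y to its left, z up.
- window: square steel plate (104 mm) on top of the analyser with the round measuring window in its middle (dark ring 29 mm across, small crystal in it); origin at the centre of the window on the flat upper surface, 73 mm above the table, on which the stopper is to stand; x to the analyser's back, z up. The crystal cracks above 60 N.
- press_arm (a joint): swing (rad) of the grey press arm about the upright post 80 mm behind the window: 0 = over the window, against its stop; it starts parked to the right at 1.4 to 1.75 (anticlockwise from above) and stays where it is left (friction 0.1 N m). The cap's axis is 80 mm from the post, so at 0 it is plumb over the window. The bar is 126 to 148 mm above the table, 26 mm wide up to the cap.
- paddle (a point): middle of the rubber-covered paddle at the free end of the press arm, 146 mm from the post's axis: an upright-sided bar 16 mm wide, 30 mm long along the arm and 24 mm high, centre 137 mm above the table, to be pinched from above or pushed from its side; its x points along the arm towards the post
- click_cap: ribbed black cap, 43 mm across, 30 mm high; origin in its middle, 177 mm above the table (arm top 148 mm), z up, white line towards -x; it does not rise or sink. Turned clockwise from above it turns the screw (about 0.17 N m). When the anvil presses hard, its ball clutch slips at about 0.3 N m: the torque breaks away and the cap jumps on one click, 0.52 rad (12 a turn), and the screw stands.
- press_screw: brass screw in the cap's centre, dark line on its end; on the cap's axis, z up. Clockwise it drives the anvil down 4 mm a radian. At the start its x lines up with the cap's x; each click leaves the cap 0.52 rad further clockwise than the screw. Its hidden start differs: 0.4 to 1.9 rad of turning until the anvil meets the stopper, then about 0.5 rad of rising torque to the click.
- anvil: steel anvil pin under the press arm, 15 mm across, domed and sprung, does not turn; origin at the lowest point of its underside. With the arm over the window it clears the stopper's top by 1.5 to 8 mm at the start; at the first click it presses the stopper with about 30 N and keeps pressing when the cap is let go.
- black_stopper: black rubber stopper, 23 mm across, 22 mm high, loose on the table; a bystander (origin at the centre of its underside)
- beaker: glass beaker with a sample, 75 mm across, 85 mm high, loose; a bystander
- vial: small capped glass vial with a black cap, 25 mm across, 48 mm high, loose; a bystander
- reagent: small brown reagent bottle with a white and pink cap, 37 mm across, 69 mm high, loose; a bystander
- timer: white bench timer with three buttons, 58 x 66 mm, 19 mm high, loose; a bystander

How it is judged:
By the outcome, as a careful person would: the job done as asked, in the order asked, and still so for the second after the job is handed in, with the robot touching nothing.
It also fails if it takes over 72 s, if anything falls off the work surface, if the arm or the gripper's body presses on something with over 40 N, if the wrist force passes 120 N, or if a joint passes its speed limit or range.

## Working session

There is one attempt and no reset: what is moved stays moved. The work goes in short steps, Python scripts to look and compute and a tool call to move; the robot and the scene stay as the last step left them, time stands still between calls to the robot, and variables do not carry over. Pictures are saved under pics/ and viewed, and the job is handed in when it is done.

Besides the shell and the picture viewer there is one more tool, called after "Emit:" by a JSON object that holds its "op" and its "data", one argument or row to a line. jog_arm: Moves the arm, as the interface text tells. Its arguments: {"type":"object","properties":{"increments":{"type":"array"},"squeeze":{"type":"number"}},"required":["increments"]}

```bash
mkdir -p pics; ls
cat > h.py <<'E'
from cell import *
import numpy as np, cv2
from scipy.spatial.transform import Rotation as R
def save(c,n,s=1):
    im=cv2.cvtColor(c["image"],cv2.COLOR_RGB2BGR)
    cv2.imwrite("pics/"+n+".png",im)
def toworld(c,p):
    M=cv2.Rodrigues(np.array(c["rvec"],float))[0]
    return M.T@(np.array(p)-np.array(c["tvec"]).ravel())
def ray(c,uv):
    K=np.array(c["K"]);M=cv2.Rodrigues(np.array(c["rvec"],float))[0]
    d=np.array([(uv[0]-K[0,2])/K[0,0],(uv[1]-K[1,2])/K[1,1],1.])
    if c.get("_w"):
        r=np.hypot(d[0],d[1]); 
        d=np.array([0,0,1.]) if r<1e-9 else np.array([np.sin(r)*d[0]/r,np.sin(r)*d[1]/r,np.cos(r)])
    return M.T@(-np.array(c["tvec"]).ravel()), M.T@d
def onz(c,uv,z):
    o,d=ray(c,uv); return o+d*(z-o[2])/d[2]
E
python3 - <<'E'
from h import *
print(read_state())
for n in ["scene","top"]:
    c=camera(n); save(c,n+"0"); print(n,c["K"],toworld(c,[0,0,0]))
    for t in ["red_stopper","black_stopper","analyser","window","press_arm","paddle","click_cap","press_screw","beaker","vial","reagent","timer"]:
        for r in recognise(c,t)[:2]: print(t,round(r["conf"],2),toworld(c,r["centre"]).round(1))
E
```

```text
pics
{'clock': 0.0, 'joints': array([ 1.25342004e+00,  3.00464747e-01,  1.52159229e+00, -1.21507399e-05,
        1.32069807e+00, -6.65988865e-02]), 'qd': array([-0.00200138, -0.0004475 ,  0.00060884, -0.0001389 , -0.00060268,
       -0.00032703]), 'effort': array([ 1.05215739e-03, -5.31799614e+01, -3.52737987e+01,  7.08626490e-02,
        2.43437866e-02, -8.79863615e-05]), 'eef_pos': array([136.41583297, 532.56421849, 226.8850619 ]), 'eef_rot': array([-3.14043200e+00, -6.56176186e-05,  2.89081823e+00]), 'wrist_force': array([ 0.73050297, -0.01054103, -0.25959711]), 'moment': array([-0.01839935,  0.00159949,  0.05068696]), 'finger_gap': 94.11837374826052}
scene [[374.89235737   0.         256.24359996]
 [  0.         374.89235737 194.91429472]
 [  0.           0.           1.        ]] [-123.91474027 -705.52370291  801.23377488]
black_stopper 0.57 [412.4 301.4  17.9]
analyser 0.73 [563.6 -52.   66. ]
window 0.74 [534.1 -13.1  74.2]
press_arm 0.64 [614.5 -85.1 148.6]
press_arm 0.58 [620.8 -90.5 188.9]
paddle 0.81 [619.8 -86.3 149.2]
click_cap 0.75 [618.2 -85.6 184.1]
press_screw 0.72 [621.2 -90.4 187.5]
beaker 0.76 [670.1 243.7  54.4]
vial 0.73 [618.2 -84.7 183.1]
reagent 0.8 [ 461.3 -397.9   44.4]
timer 0.66 [ 349.  -454.7   15.8]
top [[460.93338058   0.         258.07419858]
 [  0.         460.93338058 201.36864709]
 [  0.           0.           1.        ]] [ 238.95640124  -14.64052611 1564.42011745]
red_stopper 0.42 [618.8 -65.  149. ]
analyser 0.79 [575.7  -9.3  64.5]
window 0.84 [540.8 -11.7  71.7]
press_arm 0.88 [620.2 -63.1 146.3]
paddle 0.66 [617.8 -69.1 146.1]
click_cap 0.43 [623.8 -81.3 194.9]
click_cap 0.28 [ 353.3 -444.    17.7]
press_screw 0.54 [617.  -64.8 146.3]
press_screw 0.44 [617.1 -78.8 188.5]
beaker 0.63 [682.5 259.8  44.7]
vial 0.49 [501.9 368.9  51.4]
reagent 0.46 [ 464.9 -383.3   66.7]
timer 0.54 [ 354.  -447.    15.9]
```

View pics/scene0.png

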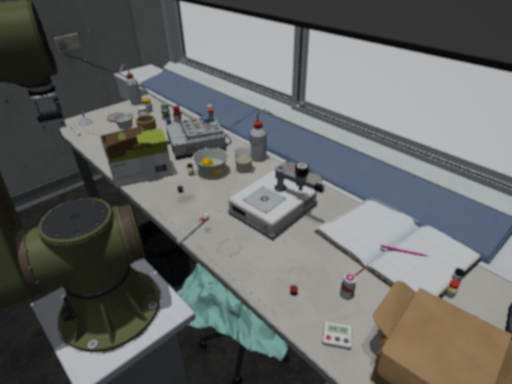

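View pics/top0.png

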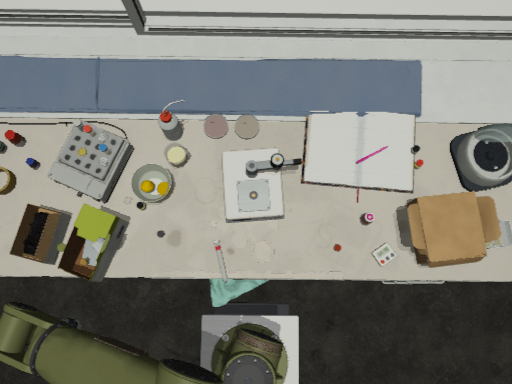

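The red stopper is at (294,290) in the scene view and (337,247) in the top view. The arm is parked to the right, with the paddle at about (296,162) in the top view. Next I work out positions.

Run:
```python
from h import *
cs={n:camera(n) for n in ["scene","top"]}
for n,c in cs.items():
    im=c["image"]; 
    hsv=cv2.cvtColor(im,cv2.COLOR_RGB2HSV)
    x0,y0=(294,290) if n=="scene" else (337,247)
    m=np.zeros(hsv.shape[:2],bool); m[y0-10:y0+11,x0-10:x0+11]=True
    m&=((hsv[...,0]<12)|(hsv[...,0]>168))&(hsv[...,1]>110)
    ys,xs=np.nonzero(m); print(n,len(xs),xs.mean(),ys.mean(),xs.min(),xs.max(),ys.min(),ys.max())
    for z in(11,16,22): print(z,onz(c,(xs.mean(),ys.mean()),z).round(1))
def crop(c,x,y,w,h,s,n):
    im=cv2.cvtColor(c["image"],cv2.COLOR_RGB2BGR)[y:y+h,x:x+w]
    cv2.imwrite("pics/"+n,cv2.resize(im,None,fx=s,fy=s,interpolation=cv2.INTER_CUBIC))
crop(cs["top"],212,140,100,90,6,"tc.png"); crop(cs["scene"],220,150,110,90,6,"sc.png")
for n,c in cs.items():
  for r in regions_of(c,"window")[:1]:
    ys,xs=np.nonzero(r["mask"]);print(n,"win",xs.mean(),ys.mean(),onz(c,(xs.mean(),ys.mean()),73))
    print(cv2.minAreaRect(np.c_[xs,ys].astype(np.float32)))
```

```text
scene 43 293.4418604651163 289.4418604651163 291 296 286 293
11 [ 374.7 -290.3   11. ]
16 [ 371.5 -293.    16. ]
22 [ 367.7 -296.1   22. ]
top 35 337.22857142857146 247.42857142857142 334 340 245 250
11 [ 371.7 -293.4   11. ]
16 [ 371.3 -292.5   16. ]
22 [ 370.7 -291.4   22. ]
scene win 264.1455160744501 198.419627749577 [536.51941703  -9.37554664  73.        ]
((264.2205810546875, 198.63233947753906), (32.58473205566406, 22.809310913085938), 30.963754653930664)
top win 253.51446280991735 195.2138429752066 [535.59483111  -9.45346742  73.        ]
((253.583740234375, 195.17259216308594), (30.921218872070312, 31.34870147705078), 85.91438293457031)
```

```bash
ls pics
```

```text
sc.png
scene0.png
tc.png
top0.png
```

View pics/tc.png

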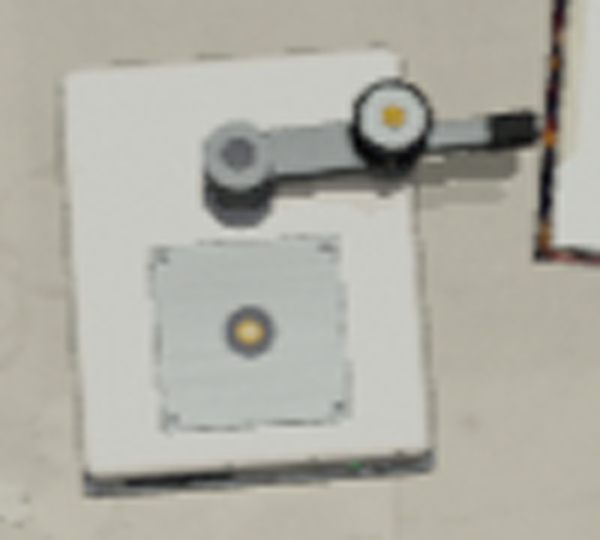

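View pics/sc.png

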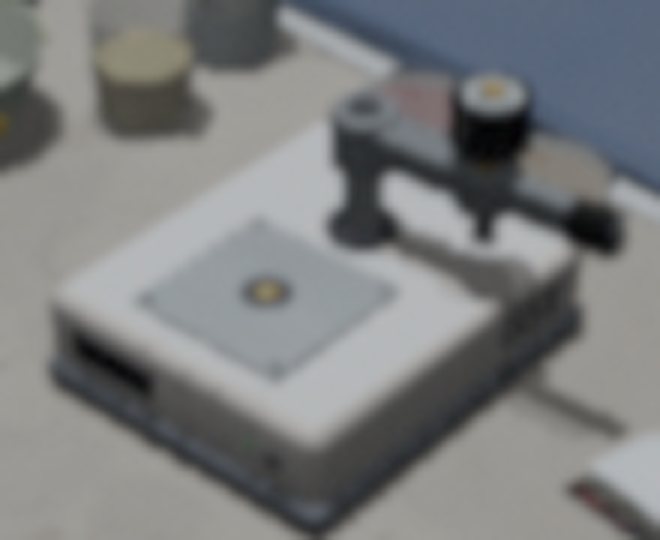

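Emit:
{"op": "jog_arm", "data": {
  "increments": [
    [-6.05,-0.33,0,0,0,6.3,6],
    [-6.05,-0.33,0,0,0,6.3,6],
    [-6.05,-0.33,0,0,0,6.3,6],
    [-6.05,-0.33,0,0,0,6.3,6],
    [-6.05,-0.33,0,0,0,6.3,6],
    [-6.05,-0.33,0,0,0,6.3,6],
    [-6.05,-0.33,0,0,0,6.3,6],
    [-6.05,-0.33,0,0,0,6.3,6],
    [-6.05,-0.33,0,0,0,6.3,6],
    [-6.05,-0.33,0,0,0,6.3,6],
    [-6.05,-0.33,0,0,0,6.3,6],
    [-6.05,-0.33,0,0,0,6.3,6],
    [-6.05,-0.33,0,0,0,6.3,6],
    [-6.05,-0.33,0,0,0,6.3,6],
    [-6.05,-0.33,0,0,0,6.3,6],
    [-6.05,-0.33,0,0,0,6.3,6],
    [-6.05,-0.33,0,0,0,6.3,6],
    [-6.05,-0.33,0,0,0,6.3,6],
    [0,-3.9,0,0,0,0,6],
    [0,-3.9,0,0,0,0,6]
  ]
}}

```text
clock: 4.0
eef_pos: [372.9, -291.0, 227.1]
eef_rot: [-3.141, -0.0, 0.91]
wrist_force: [0.2, -0.8, -0.2]
finger_gap: 60.1
```

```bash
cat >> h.py <<'E'
def need(px,py,pz,yaw=None):
    "increments (cm) in tool frame to bring TCP to world point"
    s=read_state(); M=R.from_euler('xyz',s["eef_rot"]).as_matrix()
    d=M.T@(np.array([px,py,pz])-s["eef_pos"])/10
    print("pos",s["eef_pos"].round(1),"rot deg",np.degrees(s["eef_rot"]).round(2),"j6",np.degrees(s["joints"][5]).round(1),"gap",round(s["finger_gap"],1),"F",s["wrist_force"].round(1),"t",round(s["clock"],2))
    print("tool shift cm",d.round(2), "wz deg", None if yaw is None else ((np.degrees(s["eef_rot"][2])-yaw+180)%360-180))
E
python3 - <<'E'
from h import *
need(371.5,-293,20)
c=camera("wrist");save(c,"w1");print(c["K"]);c["_w"]=1
print("cam",toworld(c,[0,0,0]))
for r in recognise(c,"red_stopper")[:2]:
    print(r["conf"],toworld(c,r["centre"]))
for r in regions_of(c,"red_stopper")[:1]:
    ys,xs=np.nonzero(r["mask"]);print(xs.mean(),ys.mean(),[onz(c,(xs.mean(),ys.mean()),z).round(1) for z in (11,16,22)])
E
```

```text
pos [ 372.9 -291.   227.1] rot deg [-179.97   -0.     52.14] j6 -4.5 gap 60.1 F [ 0.2 -0.8 -0.2] t 4.0
tool shift cm [-2.500e-01  2.000e-02  2.071e+01] wz deg None
[[297.31863964   0.         256.1763407 ]
 [  0.         297.31863964 186.38232649]
 [  0.           0.           1.        ]]
cam [ 413.35215199 -235.97693636  384.6709012 ]
0.73 [ 369.47966302 -293.68943489   21.24932476]
256.9151291512915 170.37269372693726 [array([ 370.4, -292.8,   11. ]), array([ 371. , -292.1,   16. ]), array([ 371.7, -291.2,   22. ])]
```

View pics/w1.png

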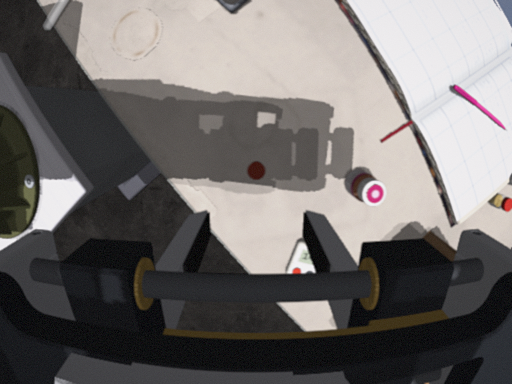

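Emit:
{"op": "jog_arm", "data": {
  "increments": [
    [-0.2,0,4.5,0,0,0,6],
    [0,0,5,0,0,0,5],
    [0,0,5,0,0,0,5],
    [0,0,3.5,0,0,0,5],
    [0,0,1.5,0,0,0,5],
    [0,0,0.6,0,0,0,5],
    [0,0,0,0,0,0,5],
    [0,0,0,0,0,0,3],
    [0,0,0,0,0,0,1.8],
    [0,0,0,0,0,0,1.8],
    [0,0,0,0,0,0,1.8],
    [0,0,0,0,0,0,1.8]
  ],
  "squeeze": 10
}}

```text
clock: 5.65
eef_pos: [373.1, -292.7, 26.6]
eef_rot: [3.141, 0.0, 0.912]
wrist_force: [-0.0, -0.5, 2.7]
finger_gap: 21.2
```

Run:
```python
from h import *
need(371.5,-293,26)
c=camera("wrist");save(c,"w2")
```

```text
pos [ 373.1 -292.7   26.6] rot deg [179.99   0.    52.23] j6 -4.8 gap 21.2 F [-0.  -0.5  2.7] t 5.65
tool shift cm [-0.12 -0.11  0.06] wz deg None
```

View pics/w2.png

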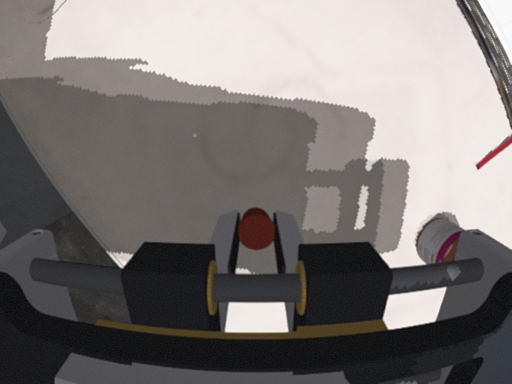

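Emit:
{"op": "jog_arm", "data": {
  "increments": [
    [0,0,-1,0,0,0,1.8],
    [0,0,-3,0,0,0,1.8],
    [0,0,-5,0,0,0,1.8],
    [0,0,-5.5,0,0,0,1.8],
    [0,0,-5.5,0,0,0,1.8],
    [3.4,-0.45,0,0,0,0,1.8],
    [5,-0.7,0,0,0,0,1.8],
    [5,-0.7,0,0,0,0,1.8],
    [5,-0.7,0,0,0,0,1.8],
    [5,-0.7,0,0,0,0,1.8],
    [5,-0.7,0,0,0,0,1.8],
    [4,-0.55,0,0,0,0,1.8],
    [0,0,0,0,0,9.6,1.8],
    [0,0,0,0,0,9.6,1.8],
    [0,0,0,0,0,9.6,1.8],
    [0,0,0,0,0,9.6,1.8],
    [0,0,0,0,0,9.6,1.8],
    [0,0,0,0,0,0,1.8]
  ]
}}

```text
clock: 7.95
eef_pos: [535.7, -8.9, 226.9]
eef_rot: [3.142, -0.0, 0.075]
wrist_force: [0.0, 1.0, -0.9]
finger_gap: 20.9
```

```bash
cat >> h.py <<'E'
def proj(c,p):
    M=cv2.Rodrigues(np.array(c["rvec"],float))[0];K=np.array(c["K"])
    q=M@np.array(p,float)+np.array(c["tvec"]).ravel()
    r=np.hypot(q[0],q[1]);th=np.arctan2(r,q[2])
    return np.array([K[0,2]+K[0,0]*th*q[0]/r,K[1,2]+K[1,1]*th*q[1]/r])
E
python3 - <<'E'
from h import *
need(536,-9.4,101,4.1)
c=camera("wrist");save(c,"w3");c["_w"]=1
im=cv2.cvtColor(c["image"],cv2.COLOR_RGB2BGR)
cv2.imwrite("pics/w3c.png",cv2.resize(im[60:300,130:390],None,fx=2.5,fy=2.5,interpolation=cv2.INTER_CUBIC))
for t,z in [("window",73),("red_stopper",222),("click_cap",192),("press_screw",192),("paddle",149)]:
  for r in regions_of(c,t)[:1]:
    ys,xs=np.nonzero(r["mask"]);print(t,round(r["conf"],2),xs.mean(),ys.mean(),onz(c,(xs.mean(),ys.mean()),z).round(1))
s=read_state()
E
```

```text
pos [535.7  -8.9 226.9] rot deg [ 1.80e+02 -1.00e-02  4.29e+00] j6 80.8 gap 20.9 F [ 0.   1.  -0.9] t 7.95
tool shift cm [ 0.02  0.05 12.59] wz deg 0.1902109277011732
window 0.68 254.70138203356368 170.2845508390918 [543.6  -6.4  73. ]
red_stopper 0.69 256.3210930828352 229.08795900939367 [536.9  -8.5 222. ]
click_cap 0.75 363.53731343283584 92.46699834162521 [625.1 -73.5 192. ]
press_screw 0.94 364.04503676470586 92.52267156862744 [625.1 -73.9 192. ]
paddle 0.95 327.525880189175 94.42327903310563 [624.2 -58.8 149. ]
```

View pics/w3.png

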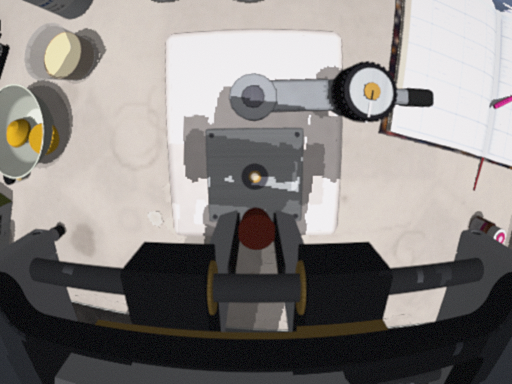

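View pics/w3c.png

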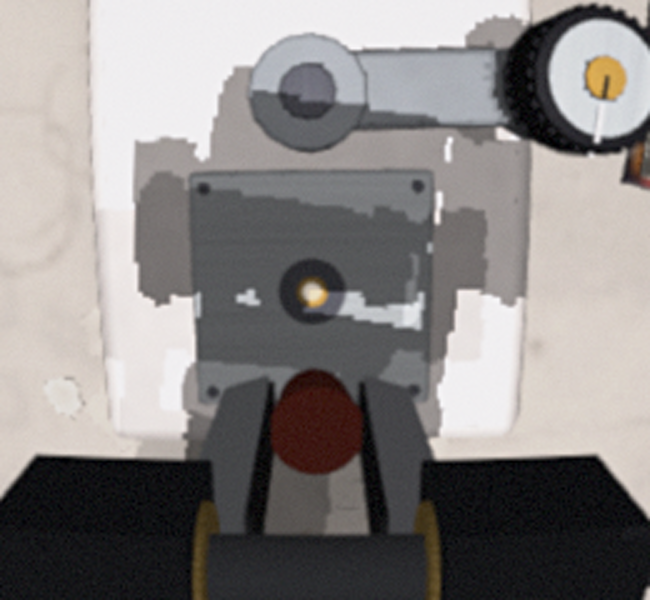

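Run:
```python
from h import *
c=camera("wrist");c["_w"]=1
W=onz(c,(255.2,176.8),73);print("win",W)
print("stopper top",onz(c,(256.8,231),222.3), "tcp proj", proj(c,read_state()["eef_pos"]))
cor=[onz(c,(130+u/2.5,60+v/2.5),73) for u,v in [(203,188),(418,186),(414,390),(212,392)]]
print(np.array(cor).round(1),np.mean(cor,0).round(1))
d=(cor[0]+cor[1]-cor[2]-cor[3]);print("yaw",np.degrees(np.arctan2(d[1],d[0])))
print("cap",onz(c,(130+605/2.5,60+77/2.5),192),"post",onz(c,(130+307/2.5,60+90/2.5),150))
print("post base/paddle", onz(c,(420,97.5),149))
# stopper sides: fit from red mask
hsv=cv2.cvtColor(c["image"],cv2.COLOR_RGB2HSV);m=((hsv[...,0]<12)|(hsv[...,0]>165))&(hsv[...,1]>120);m[:200]=0;m[260:]=0
ys,xs=np.nonzero(m);k=abs(xs-256)<30;xs,ys=xs[k],ys[k];print("red",xs.min(),xs.max(),ys.min(),ys.max())
s=read_state()
for z in (222.3,):
  for zz in [(xs.min(),230),(xs.max(),230),(256,ys.max())]: print(onz(c,zz,z))
t=camera("top");
im=cv2.cvtColor(t["image"],cv2.COLOR_RGB2BGR)
cv2.imwrite("pics/t3.png",cv2.resize(im[140:240,200:320],None,fx=6,fy=6,interpolation=cv2.INTER_CUBIC))
```

```text
win [536.68636936  -7.51483306  73.        ]
stopper top [536.0894896  -8.8433129 222.3      ] tcp proj [256.93717386 234.15415979]
[[577.9  42.   73. ]
 [585.6 -48.   73. ]
 [495.7 -55.8  73. ]
 [487.8  34.   73. ]] [536.7  -6.9  73. ]
yaw 5.034493700037856
cap [627.24959834 -79.36556471 192.        ] post [6.17059367e+02 3.30518303e-01 1.50000000e+02]
post base/paddle [ 634.99681649 -143.46717184  149.        ]
red 235 280 208 255
[535.69875985   3.95701142 222.3       ]
[537.70667995 -22.3820938  222.3       ]
[520.24886622  -9.59014364 222.3       ]
```

View pics/t3.png

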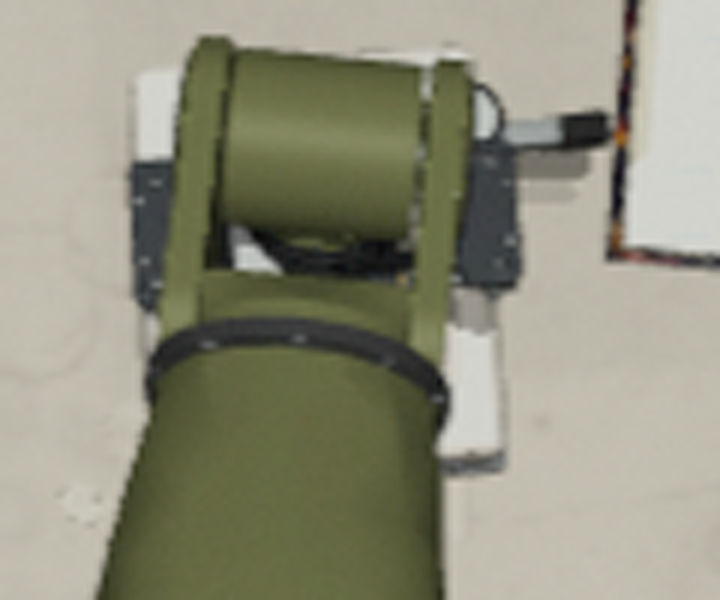

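Emit:
{"op": "jog_arm", "data": {
  "increments": [
    [0.03,-0.1,3,0,0,0,1.8],
    [0,0,4,0,0,0,1.8],
    [0,0,2.6,0,0,0,1.8],
    [0,0,1.2,0,0,0,1.8],
    [0,0,0,0,0,0,1.8]
  ]
}}

```text
clock: 8.98
eef_pos: [536.1, -7.9, 118.3]
eef_rot: [-3.142, 0.001, 0.074]
wrist_force: [0.2, -0.3, 0.8]
finger_gap: 21.2
```

Run:
```python
from h import *
need(536.5,-8,99.6,4.5)
c=camera("wrist");c["_w"]=1;save(c,"w4")
im=cv2.cvtColor(c["image"],cv2.COLOR_RGB2BGR)
cv2.imwrite("pics/w4c.png",cv2.resize(im[130:290,150:360],None,fx=3.5,fy=3.5,interpolation=cv2.INTER_CUBIC))
```

```text
pos [536.1  -7.9 118.3] rot deg [-1.7999e+02  4.0000e-02  4.2500e+00] j6 81.0 gap 21.2 F [ 0.2 -0.3  0.8] t 8.97
tool shift cm [0.04 0.01 1.87] wz deg -0.2538695961613655
```

View pics/w4c.png

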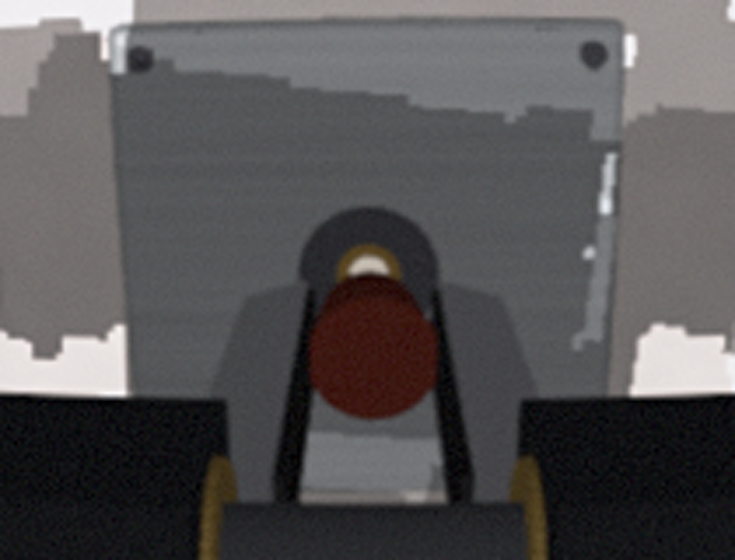

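Run:
```python
from h import *
c=camera("wrist");c["_w"]=1
f=lambda u,v:(150+u/3.5,130+v/3.5)
print("win",onz(c,f(368.5,272),73),onz(c,f(299,272),73),onz(c,f(438,272),73),onz(c,f(368.5,207),73))
z=118.3-4.6
print("st",onz(c,f(373,353),z),[onz(c,f(*q),z).round(1) for q in [(307,345),(441,345),(373,418)]])
print("corners",[onz(c,f(*q),73).round(1) for q in [(140,59),(593,54)]])
```

```text
win [537.46216123  -6.8350581   73.        ] [536.36158097   7.43706175  73.        ] [538.51452945 -21.10696198  73.        ] [551.22188539  -5.80583026  73.        ]
st [536.2767113   -7.76094476 113.7       ] [array([536.9,   3.4, 113.7]), array([538.6, -19.1, 113.7]), array([524.1,  -8.7, 113.7])]
corners [array([578.1,  42. ,  73. ]), array([585.9, -48. ,  73. ])]
```

Emit:
{"op": "jog_arm", "data": {
  "increments": [
    [0.1,-0.08,0.6,0,0,0,1.8],
    [0,0,0.6,0,0,0,1.8],
    [0,0,0.3,0,0,0,1.8],
    [0,0,0.1,0,0,0,1.8],
    [0,0,0,0,0,0,1.8],
    [0,0,0,0,0,0,1.8]
  ]
}}

```text
clock: 9.82
eef_pos: [537.1, -7.1, 102.6]
eef_rot: [3.142, -0.0, 0.074]
wrist_force: [0.8, 0.1, 0.6]
finger_gap: 21.2
```

Run:
```python
from h import *
need(537,-7,99.6,4.5)
c=camera("wrist");c["_w"]=1;save(c,"w5")
im=cv2.cvtColor(c["image"],cv2.COLOR_RGB2BGR)
cv2.imwrite("pics/w5c.png",cv2.resize(im[130:290,150:360],None,fx=3.5,fy=3.5,interpolation=cv2.INTER_CUBIC))
```

```text
pos [537.1  -7.1 102.6] rot deg [ 1.80e+02 -1.00e-02  4.23e+00] j6 81.1 gap 21.2 F [0.8 0.1 0.6] t 9.82
tool shift cm [-0.01 -0.01  0.3 ] wz deg -0.27174681608892115
```

View pics/w5c.png

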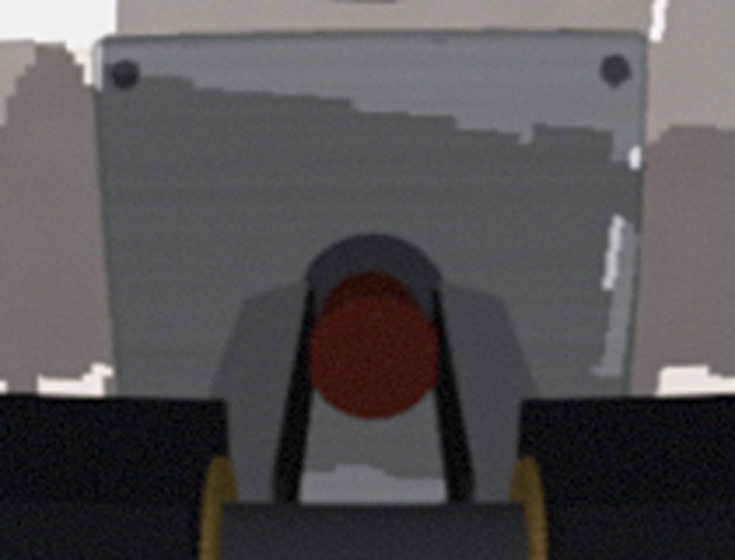

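Run:
```python
from h import *
c=camera("wrist");c["_w"]=1
f=lambda u,v:(150+u/3.5,130+v/3.5)
a=onz(c,f(373,234),73);print(a, "win from top edge",a-14.5*np.array([.997,.08,0]))
b=onz(c,f(371,271),76);print("bottom front edge",b)
cor=[onz(c,f(*q),73) for q in [(124,74),(615,70)]];print(cor,(cor[0]+cor[1])/2-45.15*np.array([.996,.087,0]))
print("top face back edge",onz(c,f(373,418),98),[onz(c,f(*q),98).round(1) for q in [(307,345),(440,345)]])
```

```text
[550.95409137  -5.86174551  73.        ] win from top edge [536.49759137  -7.02174551  73.        ]
bottom front edge [544.64388242  -5.96048071  76.        ]
[array([577.88431384,  42.16469066,  73.        ]), array([585.39680921, -47.92310414,  73.        ])] [536.67116153  -6.80725674  73.        ]
top face back edge [525.13468091  -7.76470723  98.        ] [array([537.9,   4.3,  98. ]), array([539.5, -17.9,  98. ])]
```

Emit:
{"op": "jog_arm", "data": {
  "increments": [
    [0,0,0.15,0,0,0,1.8],
    [0,0,0.1,0,0,0,1.8],
    [0,0,0,0,0,0,1.8]
  ]
}}

```text
clock: 10.3
eef_pos: [537.0, -7.1, 99.9]
eef_rot: [-3.142, 0.0, 0.074]
wrist_force: [0.7, 0.4, -0.5]
finger_gap: 21.0
```

Emit:
{"op": "jog_arm", "data": {
  "increments": [
    [0,0,0.06,0,0,0,1.8],
    [0,0,0,0,0,0,1.8]
  ]
}}

```text
clock: 10.55
eef_pos: [537.2, -7.0, 99.6]
eef_rot: [3.142, -0.0, 0.074]
wrist_force: [-0.0, -0.1, 3.0]
finger_gap: 21.1
```

Emit:
{"op": "jog_arm", "data": {
  "increments": [
    [0,0,0,0,0,0,2.4],
    [0,0,0,0,0,0,2.8],
    [0,0,0,0,0,0,4],
    [0,0,0,0,0,0,5],
    [0,0,-2,0,0,0,5],
    [0,0,-4,0,0,0,5],
    [0,0,-6,0,0,0,5],
    [-2,0,-3,0,0,0,5],
    [-4,0,0,0,0,0,5],
    [0,0,0,0,0,0,5]
  ]
}}

```text
clock: 11.8
eef_pos: [476.0, -11.5, 250.0]
eef_rot: [3.141, -0.001, 0.074]
wrist_force: [-0.2, -0.4, 0.1]
finger_gap: 49.9
```

Run:
```python
from h import *
need(537,-7,99.6,4.5)
c=camera("wrist");c["_w"]=1;save(c,"w6")
im=cv2.cvtColor(c["image"],cv2.COLOR_RGB2BGR)
cv2.imwrite("pics/w6c.png",cv2.resize(im[10:210,170:450],None,fx=2.8,fy=2.8,interpolation=cv2.INTER_CUBIC))
```

```text
pos [476.  -11.5 250. ] rot deg [ 1.7999e+02 -6.0000e-02  4.2200e+00] j6 80.0 gap 49.9 F [-0.2 -0.4  0.1] t 11.8
tool shift cm [ 6.110e+00 -1.000e-02  1.505e+01] wz deg -0.2825237156550031
```

View pics/w6c.png

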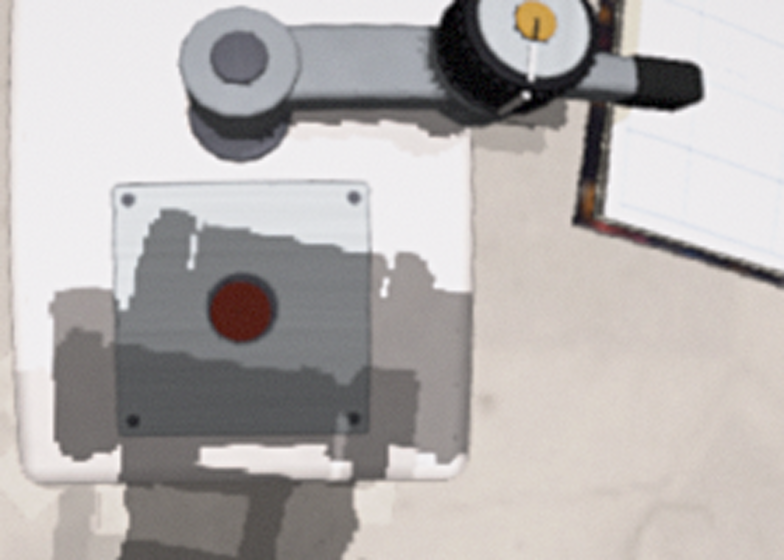

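Run:
```python
from h import *
c=camera("wrist");c["_w"]=1
f=lambda u,v:(170+u/2.8,10+v/2.8)
cor=np.array([onz(c,f(*q),73) for q in [(128,199),(354,197),(354,419),(133,421)]]);print(cor.round(1),cor.mean(0).round(1))
d=cor[0]+cor[1]-cor[2]-cor[3];e=cor[0]+cor[3]-cor[1]-cor[2];print(np.degrees(np.arctan2(d[1],d[0])),np.degrees(np.arctan2(-e[0],e[1])))
print("stopper top",onz(c,f(241,311),95), "ring", onz(c,f(242,309),73))
P=onz(c,f(240,57),150);C=onz(c,f(535,21),192);print("post",P,"cap",C,np.hypot(*(C-P)[:2]))
pad=onz(c,f(668,82),149);print("paddle",pad,np.hypot(*(pad-P)[:2]))
for q in (C,pad): print(np.degrees(np.arctan2(*(q-P)[[1,0]])))
```

```text
[[579.1  41.7  73. ]
 [586.6 -48.1  73. ]
 [496.7 -55.9  73. ]
 [489.1  34.   73. ]] [537.9  -7.1  73. ]
4.945041478294567 4.822316153397604
stopper top [537.1366179   -6.61790974  95.        ] ring [537.50921413  -7.00538858  73.        ]
post [ 6.18636090e+02 -1.44780476e-01  1.50000000e+02] cap [628.21651551 -79.45546908 192.        ] 79.88723222324614
paddle [ 634.17653661 -144.05363558  149.        ] 144.74551477506964
-83.11226283387082
-83.83662056895284
```

Emit:
{"op": "jog_arm", "data": {
  "increments": [
    [3.7,3.6,0,0,0,0,5],
    [3.7,3.6,0,0,0,0,5],
    [3.7,3.6,0,0,0,0,5],
    [3.7,3.7,0,0,0,0,5],
    [0,0,0,0,0,-10.3,5],
    [0,0,0,0,0,-10.3,5],
    [0,0,0,0,0,-10.3,5],
    [0,0,0,0,0,-10.3,5],
    [0,0,0,0,0,-10.3,5],
    [0,0,0,0,0,-10.3,5],
    [0,0,0,0,0,-10.3,5],
    [0,0,0,0,0,-10.3,5],
    [0,0,0,0,0,-10.1,5],
    [0,0,0,0,0,0,5]
  ]
}}

```text
clock: 13.65
eef_pos: [636.0, -145.2, 248.5]
eef_rot: [-3.141, -0.0, 1.687]
wrist_force: [1.1, 0.1, 0.2]
finger_gap: 49.9
```

Run:
```python
from h import *
need(634.3,-145.2,142,96.7)
c=camera("wrist");c["_w"]=1;save(c,"w7")
print(proj(c,(634.3,-145.2,149)),proj(c,(617.3,-.2,150)),proj(c,(627,-80,192)))
```

```text
pos [ 636.  -145.2  248.5] rot deg [-1.7995e+02 -2.0000e-02  9.6680e+01] j6 -22.7 gap 49.9 F [1.1 0.1 0.2] t 13.65
tool shift cm [ 1.000e-02 -1.600e-01  1.065e+01] wz deg -0.023896798559974286
[256.4960712  193.03861699] [256.71207721  28.2158843 ] [257.1010879  119.96754195]
```

View pics/w7.png

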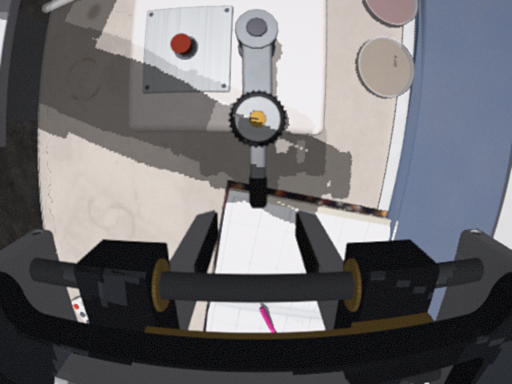

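Emit:
{"op": "jog_arm", "data": {
  "increments": [
    [0,0,3,0,0,0,5],
    [0,0,4,0,0,0,5],
    [0,0,2.6,0,0,0,5],
    [0,0,1,0,0,0,5],
    [0,0,0,0,0,0,3],
    [0,0,0,0,0,0,1],
    [0,0,0,0,0,0,1],
    [0,0,0,0,0,0,1],
    [0,0,0,0,0,0,1]
  ],
  "squeeze": 12
}}

```text
clock: 14.82
eef_pos: [635.8, -145.2, 144.1]
eef_rot: [3.14, 0.0, 1.688]
wrist_force: [-0.6, 0.8, 4.8]
finger_gap: 16.3
```

Run:
```python
from h import *
need(634.3,-145.2,142,96.7)
c=camera("wrist");c["_w"]=1;save(c,"w8")
```

```text
pos [ 635.8 -145.2  144.1] rot deg [1.7994e+02 3.0000e-02 9.6720e+01] j6 -22.8 gap 16.3 F [-0.6  0.8  4.8] t 14.82
tool shift cm [ 0.02 -0.15  0.21] wz deg 0.023704644786931794
```

View pics/w8.png

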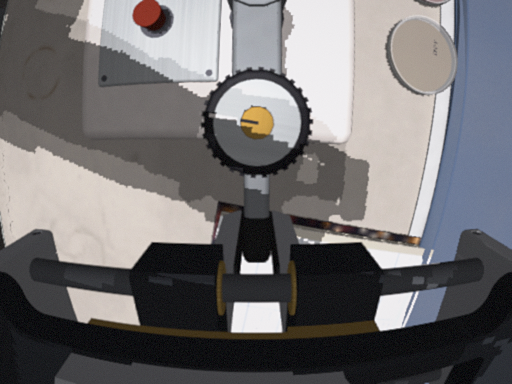

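Emit:
{"op": "jog_arm", "data": {
  "increments": [
    [0.02,-0.76,-0.1,0,0,3,1],
    [0.08,-1.53,0,0,0,6,1],
    [0.08,-1.53,0,0,0,6,1],
    [0.08,-1.53,0,0,0,6,1],
    [0.08,-1.53,0,0,0,6,1],
    [0.08,-1.53,0,0,0,6,1],
    [0.08,-1.53,0,0,0,6,1],
    [0.08,-1.53,0,0,0,6,1],
    [0.08,-1.53,0,0,0,6,1],
    [0.08,-1.53,0,0,0,6,1],
    [0.08,-1.53,0,0,0,6,1],
    [0.08,-1.53,0,0,0,6,1],
    [0.08,-1.53,0,0,0,6,1],
    [0.08,-1.53,0,0,0,6,1],
    [0.02,-0.76,0,0,0,3,1],
    [0,0,0,0,0,0,1]
  ]
}}

```text
clock: 16.88
eef_pos: [476.0, -31.5, 144.1]
eef_rot: [-3.141, -0.001, 0.222]
wrist_force: [6.4, 1.9, -6.3]
finger_gap: 16.4
```

Run:
```python
from h import *
a=np.radians(4.9)
need(617.3-146*np.cos(a),-.2-146*np.sin(a),142,4.9)
c=camera("wrist");c["_w"]=1;save(c,"w9")
```

```text
pos [476.  -31.5 144.1] rot deg [-1.7999e+02 -7.0000e-02  1.2710e+01] j6 69.1 gap 16.4 F [ 6.4  1.9 -6.3] t 16.88
tool shift cm [ 0.01 -1.93  0.21] wz deg 7.8077842529944235
```

View pics/w9.png

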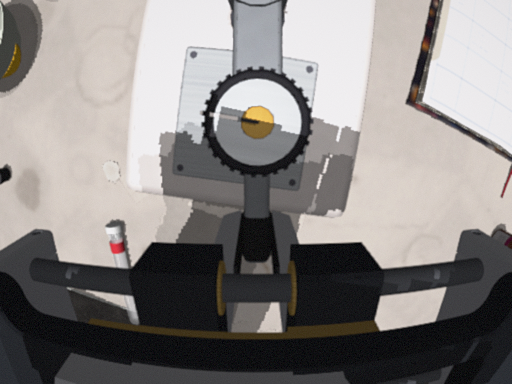

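Emit:
{"op": "jog_arm", "data": {
  "increments": [
    [0,-0.76,0,0,0,3,1],
    [0,-0.5,0,0,0,2,1],
    [0,-0.38,0,0,0,1.5,1],
    [0,-0.13,0,0,0,0.5,1],
    [0,0,0,0,0,0,1]
  ]
}}

```text
clock: 17.55
eef_pos: [473.2, -14.5, 144.1]
eef_rot: [-3.142, -0.002, 0.1]
wrist_force: [10.2, 2.1, -7.4]
finger_gap: 16.5
```

Emit:
{"op": "jog_arm", "data": {
  "increments": [
    [-0.05,-0.13,0,0,0,0.5,1],
    [0,-0.13,0,0,0,0.3,1],
    [0,0,0,0,0,0,1]
  ]
}}

```text
clock: 17.92
eef_pos: [472.8, -12.4, 144.2]
eef_rot: [3.141, -0.003, 0.086]
wrist_force: [12.4, -1.0, -10.2]
finger_gap: 16.5
```

Emit:
{"op": "jog_arm", "data": {
  "increments": [
    [0.15,0,0.1,0,0,0,1],
    [0,-0.1,0,0,0,0.3,1],
    [0,0,0,0,0,0,1]
  ]
}}

```text
clock: 18.3
eef_pos: [473.2, -12.2, 143.9]
eef_rot: [3.139, -0.0, 0.081]
wrist_force: [-2.8, -10.7, 7.1]
finger_gap: 16.5
```

Run:
```python
from h import *
need(471.8,-12.7,142,4.9); print(read_state()["moment"])
c=camera("wrist");c["_w"]=1;save(c,"w10")
```

```text
pos [473.2 -12.2 143.9] rot deg [ 1.7986e+02 -1.0000e-02  4.6300e+00] j6 79.6 gap 16.5 F [ -2.8 -10.7   7.1] t 18.3
tool shift cm [-0.14  0.03  0.19] wz deg -0.27284281932696786
[-1.9060515   0.67009275  0.10890471]
```

View pics/w10.png

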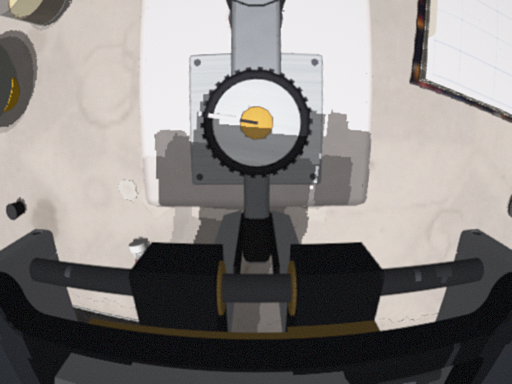

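Emit:
{"op": "jog_arm", "data": {
  "increments": [
    [0,-0.05,0,0,0,0,1],
    [0,0,0,0,0,0,1]
  ]
}}

```text
clock: 18.6
eef_pos: [473.2, -12.2, 143.9]
eef_rot: [3.138, -0.0, 0.081]
wrist_force: [-2.8, -14.9, 5.9]
finger_gap: 16.5
```

Emit:
{"op": "jog_arm", "data": {
  "increments": [
    [0,0,0,0,0,0,2.5],
    [0,0,0,0,0,0,4],
    [0,0,0,0,0,0,5],
    [0,0,-2,0,0,0,6],
    [0,0,-4,0,0,0,7],
    [0,0,-4.5,0,0,0,7.5],
    [0,0,0,0,0,0,7.5]
  ]
}}

```text
clock: 19.48
eef_pos: [474.1, -10.5, 251.2]
eef_rot: [3.141, -0.005, 0.081]
wrist_force: [-0.2, -0.2, -0.8]
finger_gap: 74.5
```

Run:
```python
from h import *
need(537.3,-7,180,4.6)
c=camera("wrist");c["_w"]=1;save(c,"w11")
for n,p in dict(cap=(537.3,-7,192),post=(617.3,-.2,150),paddle=(471.8,-12.7,149)).items(): print(n,proj(c,p).round(1))
```

```text
pos [474.1 -10.5 251.2] rot deg [179.95  -0.3    4.64] j6 79.7 gap 74.5 F [-0.2 -0.2 -0.8] t 19.48
tool shift cm [6.29 0.16 7.16] wz deg 0.044031696481710014
cap [259.  120.1]
post [258.3  29.9]
paddle [258.7 192.9]
```

View pics/w11.png

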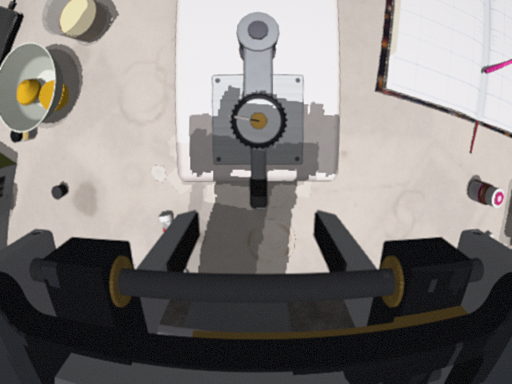

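Emit:
{"op": "jog_arm", "data": {
  "increments": [
    [3.15,0.08,0,0,0,0,7.5],
    [3.14,0.08,0,0,0,0,7.5],
    [0,0,0,0,0,-10.7,7.5],
    [0,0,0,0,0,-10.7,7.5],
    [0,0,0,0,0,-10.7,7.5],
    [0,0,0,0,0,-10.7,7.5],
    [0,0,0,0,0,-10.7,7.5],
    [0,0,0,0,0,-10.7,7.5],
    [0,0,0,0,0,-10.7,7.5],
    [0,0,0,0,0,-10.7,7.5],
    [0,0,0,0,0,-10.7,7.5],
    [0,0,0,0,0,-10.7,7.5],
    [0,0,0,0,0,-10.7,7.5],
    [0,0,0,0,0,-10.7,7.5],
    [0,0,0,0,0,-10.7,7.5],
    [0,0,0,0,0,-10.7,7.5],
    [0,0,0,0,0,-10.7,7.5],
    [0,0,0,0,0,-10.7,7.5],
    [0,0,0,0,0,-10.7,7.5],
    [0,0,0,0,0,-10.7,7.5]
  ]
}}

```text
clock: 22.02
eef_pos: [535.5, -6.9, 246.6]
eef_rot: [3.141, -0.002, -2.835]
wrist_force: [-1.0, -0.3, 0.3]
finger_gap: 75.2
```

Run:
```python
from h import *
need(537.3,-7,180)
c=camera("wrist");c["_w"]=1;save(c,"w12")
for n,p in dict(cap=(537.3,-7,192)).items(): print(n,proj(c,p).round(1))
im=cv2.cvtColor(c["image"],cv2.COLOR_RGB2BGR)
cv2.imwrite("pics/w12c.png",cv2.resize(im[120:270,160:360],None,fx=4,fy=4,interpolation=cv2.INTER_CUBIC))
for t in ("press_screw","click_cap"):
  for r in regions_of(c,t)[:1]:
    ys,xs=np.nonzero(r["mask"]);print(t,round(r["conf"],2),xs.mean(),ys.mean(),onz(c,(xs.mean(),ys.mean()),192).round(1))
```

```text
pos [535.5  -6.9 246.6] rot deg [ 1.7994e+02 -1.3000e-01 -1.6241e+02] j6 -112.3 gap 75.2 F [-1.  -0.3  0.3] t 22.02
tool shift cm [-0.19 -0.07  6.66] wz deg None
cap [253.9 212.8]
press_screw 0.59 255.41977683724508 207.37976144671026 [532.8  -7.2 192. ]
click_cap 0.55 255.06239092495636 206.51352530541013 [532.3  -7.7 192. ]
```

View pics/w12c.png

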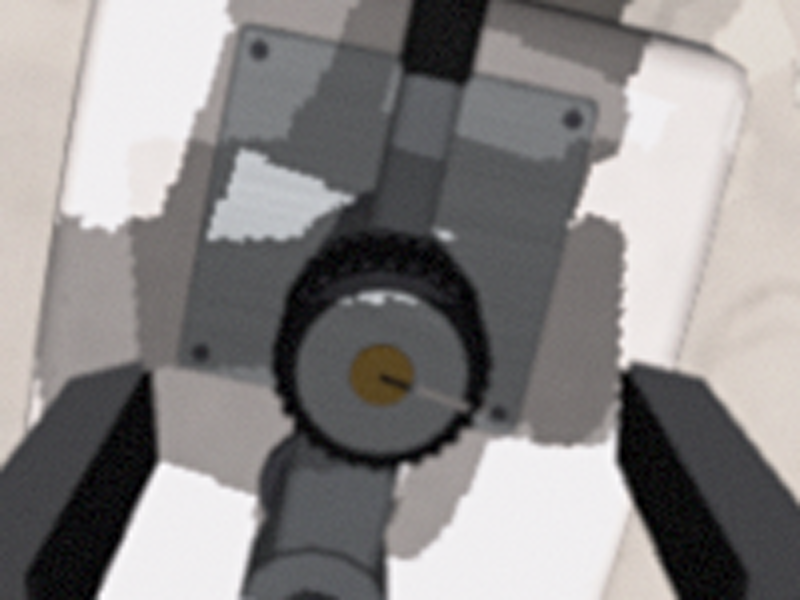

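Emit:
{"op": "jog_arm", "data": {
  "increments": [
    [-0.2,0,2,0,0,0,7.5],
    [0,0,3,0,0,0,7.5],
    [0,0,1.6,0,0,0,7.5],
    [0,0,0,0,0,0,7.5],
    [0,0,0,0,0,0,5.5],
    [0,0,0,0,0,0,4.6]
  ],
  "squeeze": 30
}}

```text
clock: 22.92
eef_pos: [538.2, -6.5, 183.3]
eef_rot: [-3.141, 0.001, -2.841]
wrist_force: [1.2, -0.9, -0.1]
finger_gap: 58.5
```

Run:
```python
from h import *
need(537.3,-7,180)
c=camera("wrist");c["_w"]=1;save(c,"w13")
```

```text
pos [538.2  -6.5 183.3] rot deg [-1.7997e+02  8.0000e-02 -1.6279e+02] j6 -111.8 gap 58.5 F [ 1.2 -0.9 -0.1] t 22.93
tool shift cm [ 0.1  -0.02  0.33] wz deg None
```

View pics/w13.png

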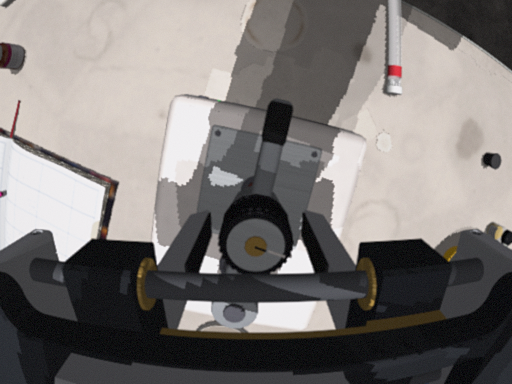

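Emit:
{"op": "jog_arm", "data": {
  "increments": [
    [0.1,0,0.1,0,0,0,4.4],
    [0,0,0,0,0,0,3.8],
    [0,0,0,0,0,0,3.8],
    [0,0,0,0,0,0,3.8]
  ]
}}

```text
clock: 23.48
eef_pos: [537.0, -7.1, 181.5]
eef_rot: [-3.141, 0.0, -2.841]
wrist_force: [0.2, -6.1, 1.1]
finger_gap: 42.4
```

Run:
```python
from h import *
need(537.3,-7,180);print(read_state()["moment"])
```

```text
pos [537.   -7.1 181.5] rot deg [-1.7996e+02  1.0000e-02 -1.6278e+02] j6 -111.9 gap 42.4 F [ 0.2 -6.1  1.1] t 23.48
tool shift cm [-0.03  0.01  0.15] wz deg None
[-1.00096218 -0.07602537  0.03153856]
```

Emit:
{"op": "jog_arm", "data": {
  "increments": [
    [0,0,0,0,0,8,3.8],
    [0,0,0,0,0,8,3.8],
    [0,0,0,0,0,8,3.8],
    [0,0,0,0,0,8,3.8]
  ]
}}

```text
clock: 23.98
eef_pos: [537.0, -6.3, 181.6]
eef_rot: [3.141, 0.0, 2.88]
wrist_force: [1.2, 1.8, 1.8]
finger_gap: 42.8
```

```bash
cat > m.py <<'E'
from h import *
s=read_state();print(s["moment"].round(3),s["wrist_force"].round(1),"yaw",np.degrees(s["eef_rot"][2]).round(1),"j6",np.degrees(s["joints"][5]).round(1),"e6",s["effort"][5].round(3))
c=camera("wrist")
im=cv2.cvtColor(c["image"],cv2.COLOR_RGB2BGR)
import sys
cv2.imwrite("pics/"+sys.argv[1]+".png",cv2.resize(im[200:290,200:310],None,fx=5,fy=5,interpolation=cv2.INTER_CUBIC))
E
python3 m.py w14
```

```text
[ 0.405 -0.18   0.148] [1.2 1.8 1.8] yaw 165.0 j6 -79.6 e6 -2.164
```

View pics/w14.png

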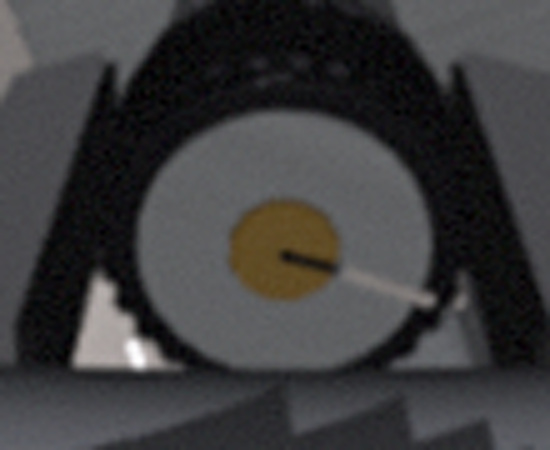

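Emit:
{"op": "jog_arm", "data": {
  "increments": [
    [0,0,0,0,0,6,3.8],
    [0,0,0,0,0,6,3.8]
  ]
}}

```text
clock: 24.28
eef_pos: [537.1, -6.0, 181.5]
eef_rot: [3.14, 0.0, 2.674]
wrist_force: [1.8, 3.7, 1.3]
finger_gap: 42.5
```

```bash
python3 m.py w15
```

```text
[ 0.735 -0.469  0.254] [1.8 3.7 1.3] yaw 153.2 j6 -67.8 e6 -1.596
```

Emit:
{"op": "jog_arm", "data": {
  "increments": [
    [0,0,0,0,0,6,3.8]
  ]
}}

```text
clock: 24.45
eef_pos: [537.2, -6.1, 181.6]
eef_rot: [3.14, 0.0, 2.572]
wrist_force: [3.0, 2.9, 0.9]
finger_gap: 42.6
```

```bash
python3 m.py w15
```

```text
[ 0.72  -0.673  0.175] [3.  2.9 0.9] yaw 147.3 j6 -62.0 e6 -2.181
```

Emit:
{"op": "jog_arm", "data": {
  "increments": [
    [0,0,0,0,0,6,3.8]
  ]
}}

```text
clock: 24.62
eef_pos: [537.3, -6.2, 181.6]
eef_rot: [3.14, 0.0, 2.468]
wrist_force: [5.5, 4.0, 1.0]
finger_gap: 42.2
```

```bash
python3 m.py w16
```

```text
[ 0.86  -0.959  0.139] [5.5 4.  1. ] yaw 141.4 j6 -56.0 e6 -2.184
```

View pics/w16.png

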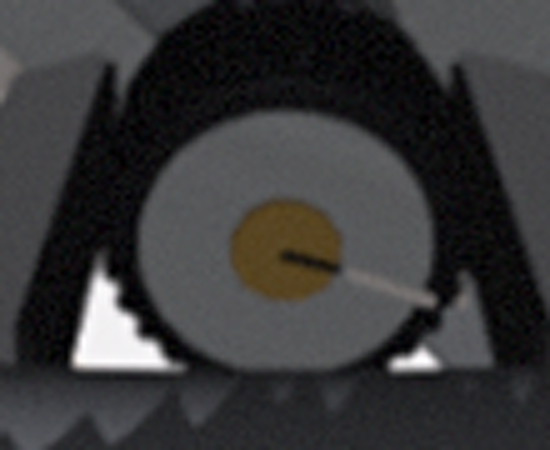

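Emit:
{"op": "jog_arm", "data": {
  "increments": [
    [0,0,0,0,0,6,3.8]
  ]
}}

```text
clock: 24.8
eef_pos: [537.4, -6.2, 181.6]
eef_rot: [3.14, 0.0, 2.363]
wrist_force: [5.3, 6.1, 0.4]
finger_gap: 42.5
```

```bash
python3 m.py w17
```

```text
[ 0.994 -1.169  0.183] [5.3 6.1 0.4] yaw 135.4 j6 -50.0 e6 -2.189
```

Emit:
{"op": "jog_arm", "data": {
  "increments": [
    [0,0,0,0,0,6,3.8]
  ]
}}

```text
clock: 24.98
eef_pos: [537.6, -6.1, 181.6]
eef_rot: [3.139, 0.0, 2.258]
wrist_force: [6.6, 4.7, 0.7]
finger_gap: 43.0
```

```bash
python3 m.py w18
```

```text
[ 1.118 -1.407  0.186] [6.6 4.7 0.7] yaw 129.4 j6 -44.0 e6 -2.157
```

Emit:
{"op": "jog_arm", "data": {
  "increments": [
    [0,0,0,0,0,6,3.8]
  ]
}}

```text
clock: 25.15
eef_pos: [537.7, -6.0, 181.7]
eef_rot: [3.139, 0.0, 2.154]
wrist_force: [8.2, 6.4, -1.4]
finger_gap: 42.6
```

```bash
python3 m.py w19
```

```text
[ 1.172 -1.704  0.23 ] [ 8.2  6.4 -1.4] yaw 123.4 j6 -38.0 e6 -2.142
```

View pics/w19.png

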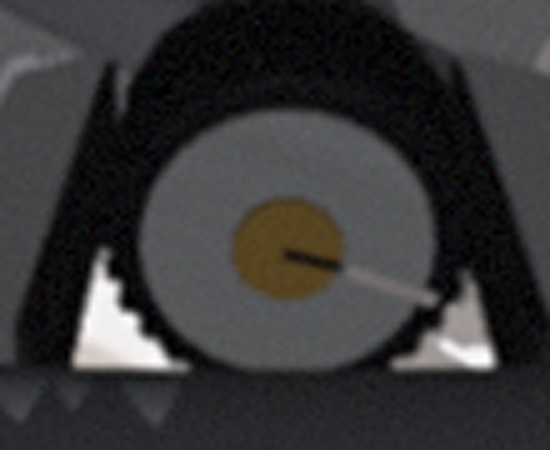

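Emit:
{"op": "jog_arm", "data": {
  "increments": [
    [0,0.06,0,0,0,6,3.8]
  ]
}}

```text
clock: 25.32
eef_pos: [538.0, -5.8, 181.6]
eef_rot: [3.139, 0.0, 2.049]
wrist_force: [6.0, 4.8, 0.3]
finger_gap: 42.5
```

```bash
python3 m.py w20
```

```text
[ 0.776 -0.973  0.264] [6.  4.8 0.3] yaw 117.4 j6 -32.0 e6 -2.154
```

Emit:
{"op": "jog_arm", "data": {
  "increments": [
    [0,0,0,0,0,6,3.8]
  ]
}}

```text
clock: 25.5
eef_pos: [538.2, -5.8, 181.6]
eef_rot: [3.139, -0.0, 1.944]
wrist_force: [8.4, 4.8, -0.7]
finger_gap: 42.3
```

```bash
python3 m.py w21
```

```text
[ 0.968 -1.552  0.288] [ 8.4  4.8 -0.7] yaw 111.4 j6 -26.0 e6 -2.116
```

Emit:
{"op": "jog_arm", "data": {
  "increments": [
    [0,0,0,0,0,6,3.8]
  ]
}}

```text
clock: 25.68
eef_pos: [538.3, -5.7, 181.7]
eef_rot: [3.139, -0.0, 1.84]
wrist_force: [9.5, 5.6, -0.0]
finger_gap: 42.4
```

```bash
python3 m.py w22
```

```text
[ 1.04  -1.837  0.29 ] [ 9.5  5.6 -0. ] yaw 105.4 j6 -20.0 e6 -2.101
```

View pics/w22.png

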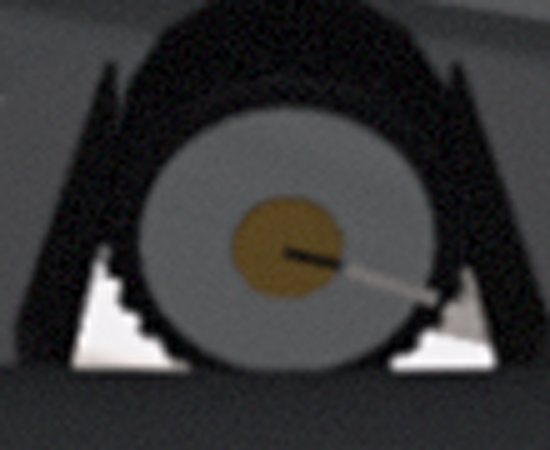

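Emit:
{"op": "jog_arm", "data": {
  "increments": [
    [0,0.05,0,0,0,4,3.8]
  ]
}}

```text
clock: 25.85
eef_pos: [538.6, -5.7, 181.6]
eef_rot: [3.139, -0.001, 1.77]
wrist_force: [5.9, 5.5, 1.7]
finger_gap: 42.9
```

```bash
python3 m.py w23
```

```text
[ 0.843 -1.036  0.285] [5.9 5.5 1.7] yaw 101.4 j6 -16.0 e6 -1.218
```

Emit:
{"op": "jog_arm", "data": {
  "increments": [
    [0,0,0,0,0,4,3.8]
  ]
}}

```text
clock: 26.02
eef_pos: [538.7, -5.7, 181.7]
eef_rot: [3.139, -0.001, 1.701]
wrist_force: [7.2, 4.3, -0.2]
finger_gap: 42.7
```

```bash
python3 m.py w24
```

```text
[ 0.886 -1.477  0.283] [ 7.2  4.3 -0.2] yaw 97.4 j6 -12.0 e6 -1.286
```

View pics/w24.png

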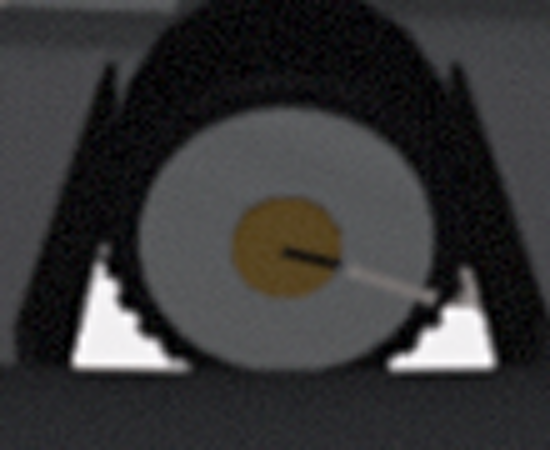

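Emit:
{"op": "jog_arm", "data": {
  "increments": [
    [0,0.04,0,0,0,4,3.8]
  ]
}}

```text
clock: 26.2
eef_pos: [538.9, -5.6, 181.7]
eef_rot: [3.14, -0.001, 1.631]
wrist_force: [4.8, 4.4, 1.1]
finger_gap: 43.0
```

```bash
python3 m.py w25
```

```text
[ 0.816 -0.99   0.299] [4.8 4.4 1.1] yaw 93.5 j6 -8.0 e6 -1.288
```

Emit:
{"op": "jog_arm", "data": {
  "increments": [
    [0,0,0,0,0,4,3.8]
  ]
}}

```text
clock: 26.38
eef_pos: [539.0, -5.6, 181.7]
eef_rot: [3.139, -0.001, 1.561]
wrist_force: [6.8, 5.3, 2.1]
finger_gap: 42.5
```

```bash
python3 m.py w26
```

```text
[ 0.855 -1.248  0.085] [6.8 5.3 2.1] yaw 89.4 j6 -4.0 e6 -1.384
```

View pics/w26.png

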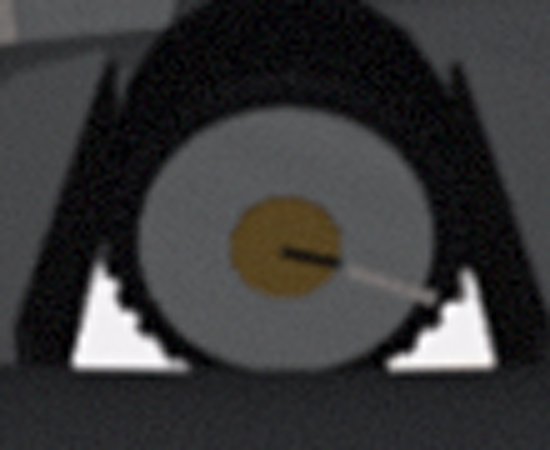

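Emit:
{"op": "jog_arm", "data": {
  "increments": [
    [0,0,0,0,0,4,3.8]
  ]
}}

```text
clock: 26.55
eef_pos: [539.1, -5.7, 181.7]
eef_rot: [3.139, -0.001, 1.491]
wrist_force: [8.1, 3.5, 0.3]
finger_gap: 42.6
```

```bash
python3 m.py w27
```

```text
[ 0.643 -1.544  0.143] [8.1 3.5 0.3] yaw 85.4 j6 0.0 e6 -1.555
```

Emit:
{"op": "jog_arm", "data": {
  "increments": [
    [0,0,0,0,0,4,3.8]
  ]
}}

```text
clock: 26.72
eef_pos: [539.2, -5.8, 181.7]
eef_rot: [3.139, -0.001, 1.421]
wrist_force: [9.5, 4.0, -1.8]
finger_gap: 42.6
```

```bash
python3 m.py w28
```

```text
[ 0.626 -1.762  0.022] [ 9.5  4.  -1.8] yaw 81.4 j6 4.0 e6 -1.603
```

View pics/w28.png

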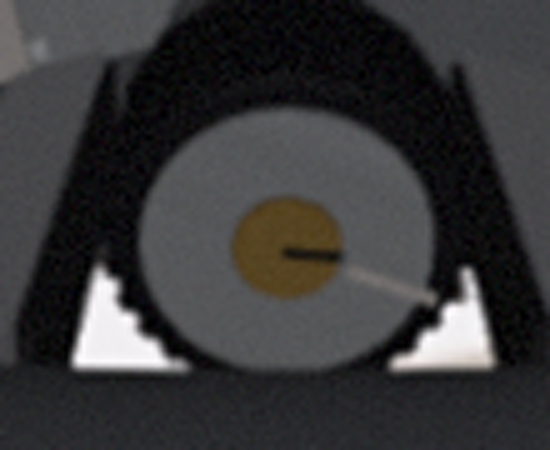

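Emit:
{"op": "jog_arm", "data": {
  "increments": [
    [0,0.05,0,0,0,4,3.8],
    [0,0,0,0,0,4,3.8]
  ]
}}

```text
clock: 27.02
eef_pos: [539.6, -6.1, 181.7]
eef_rot: [3.139, -0.001, 1.28]
wrist_force: [7.8, 2.6, -0.0]
finger_gap: 42.4
```

```bash
python3 m.py w29
```

```text
[ 0.322 -1.542 -0.008] [ 7.8  2.6 -0. ] yaw 73.4 j6 12.1 e6 -1.19
```

Emit:
{"op": "jog_arm", "data": {
  "increments": [
    [0,0,0,0,0,4,3.8]
  ]
}}

```text
clock: 27.2
eef_pos: [539.7, -6.1, 181.7]
eef_rot: [3.139, -0.001, 1.212]
wrist_force: [8.5, 2.8, -1.0]
finger_gap: 42.6
```

```bash
python3 m.py w30
```

```text
[ 0.343 -1.722  0.086] [ 8.5  2.8 -1. ] yaw 69.4 j6 16.0 e6 -1.52
```

Emit:
{"op": "jog_arm", "data": {
  "increments": [
    [0,0,0,0,0,4,3.8]
  ]
}}

```text
clock: 27.38
eef_pos: [539.8, -6.1, 181.7]
eef_rot: [3.139, -0.002, 1.142]
wrist_force: [9.5, 2.3, -1.3]
finger_gap: 42.6
```

```bash
python3 m.py w31
```

```text
[ 0.425 -1.769  0.161] [ 9.5  2.3 -1.3] yaw 65.4 j6 20.0 e6 -1.415
```

View pics/w31.png

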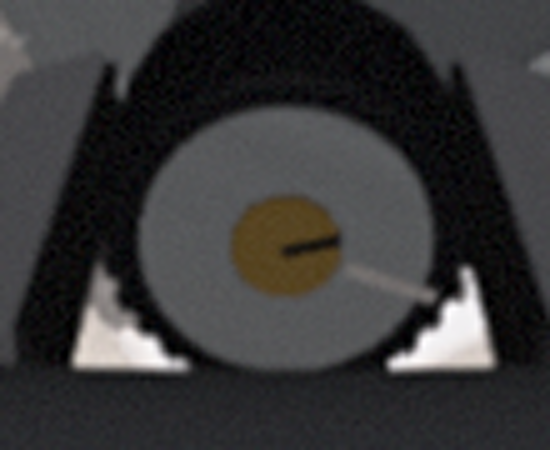

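Emit:
{"op": "jog_arm", "data": {
  "increments": [
    [0.1,0.1,0,0,0,0,3.8],
    [0,0,0,0,0,0,3.8]
  ]
}}

```text
clock: 27.68
eef_pos: [540.1, -5.7, 181.6]
eef_rot: [3.141, -0.0, 1.141]
wrist_force: [1.4, 1.7, 4.6]
finger_gap: 42.6
```

```bash
python3 m.py w32
```

```text
[ 0.316 -0.078  0.055] [1.4 1.7 4.6] yaw 65.4 j6 20.1 e6 0.039
```

View pics/w32.png

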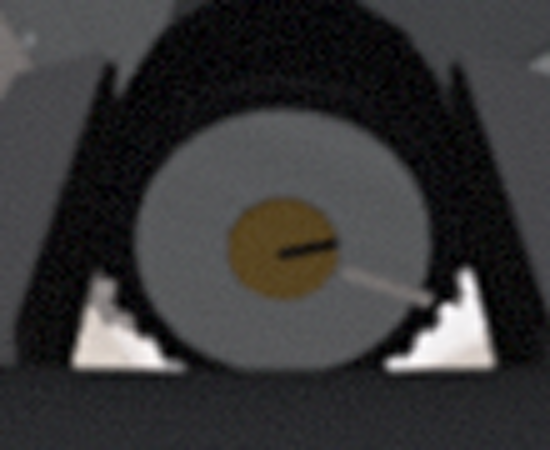

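Emit:
{"op": "jog_arm", "data": {
  "increments": [
    [0,0,0,0,0,0,4.6],
    [0,0,0,0,0,0,5.5],
    [0,0,0,0,0,0,6.5],
    [0,0,-1,0,0,0,7.5],
    [0,0,-3,0,0,0,7.5],
    [0,0,-5,0,0,0,7.5],
    [-2,0,-3,0,0,0,7.5],
    [-5,0,0,0,0,0,7.5],
    [-5,0,0,0,0,0,7.5],
    [0,0,0,0,0,0,7.5]
  ]
}}

```text
clock: 28.98
eef_pos: [488.9, -117.0, 302.3]
eef_rot: [3.141, 0.0, 1.135]
wrist_force: [0.1, -0.0, 0.0]
finger_gap: 75.1
```

Run:
```python
from h import *
need(537.3,-7,180)
c=camera("wrist");save(c,"w33");c["_w"]=1
for n,p in dict(cap=(537.3,-7,192),post=(617.3,-.2,150),paddle=(471.8,-12.7,149)).items(): print(n,proj(c,p).round(1))
s=camera("scene");im=cv2.cvtColor(s["image"],cv2.COLOR_RGB2BGR)
cv2.imwrite("pics/s33.png",cv2.resize(im[150:240,200:330],None,fx=6,fy=6,interpolation=cv2.INTER_CUBIC))
```

```text
pos [ 488.9 -117.   302.3] rot deg [1.7994e+02 1.0000e-02 6.5040e+01] j6 7.3 gap 75.1 F [ 0.1 -0.   0. ] t 28.98
tool shift cm [12.01 -0.26 12.23] wz deg None
cap [255.6  57.9]
post [321.9  31.6]
paddle [201.   97.4]
```

View pics/w33.png

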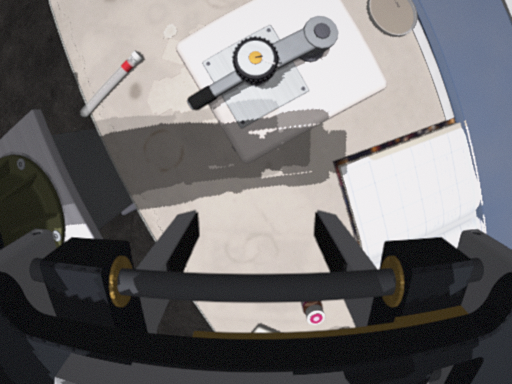

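View pics/s33.png

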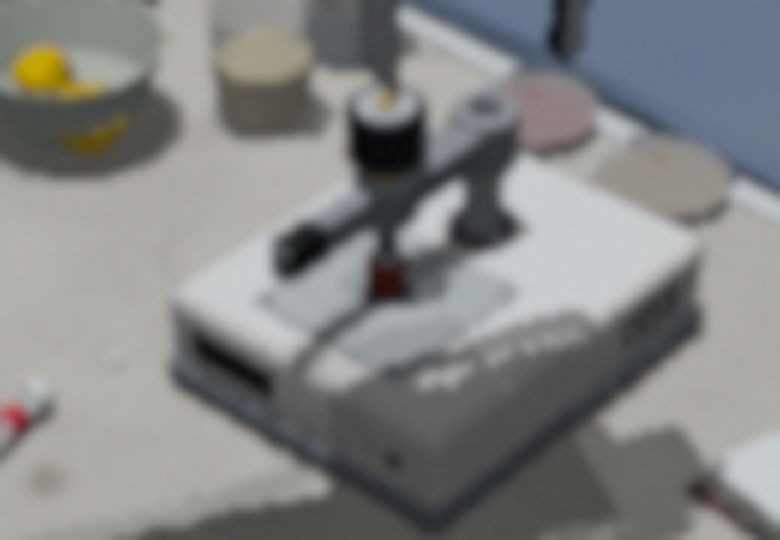

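Run:
```python
from h import *
c=camera("wrist");im=cv2.cvtColor(c["image"],cv2.COLOR_RGB2BGR)
cv2.imwrite("pics/w34.png",cv2.resize(im[25:115,185:340],None,fx=5,fy=5,interpolation=cv2.INTER_CUBIC))
print(read_state()["wrist_force"].round(1))
```

```text
[-0.3  0.3  0.7]
```

View pics/w34.png

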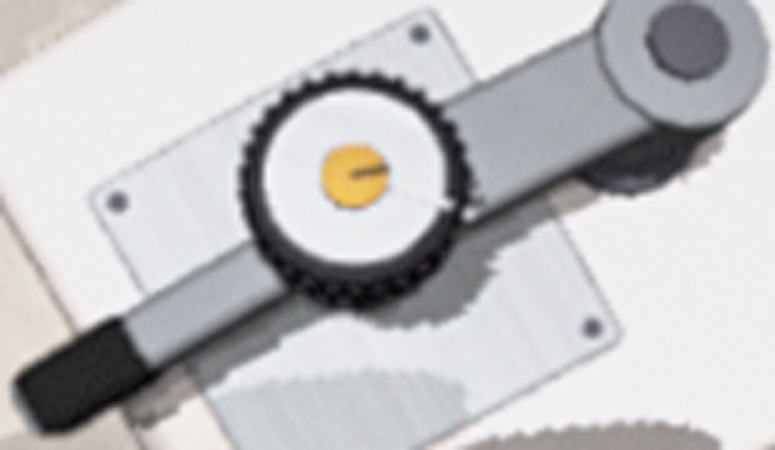

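The cap's white line sits 30° clockwise of the screw's dark line, so the clutch clicked once. The arm is parallel to the plate edges and against its stop, and nothing touches the robot.

```bash
python3 -c "
from h import *
print(sign_off())"
```

```text
the job is handed in; nothing more can be done
None
```

The red stopper is clamped on the analyser, and I handed the job in at about 29 s of the 72 s allowed; `sign_off` gives no verdict.

- **Stopper:** I set it down upright with about 3 N of contact. The wrist camera put it within about 1 mm of the window centre.
- **Press arm:** I pinched the paddle and swung the arm until pushing further raised the force from about 11 to 15 N with no movement. The last wrist picture shows it lined up with the measuring plate.
- **Click cap:** Turning it clockwise, the torque rose to about 0.30 N m and broke away. After I let go, the white line was about 30° (one click, 0.52 rad) clockwise of the screw's dark line.
- **Final state:** The last pictures show the anvil on the stopper. The gripper was clear of everything, with wrist force near zero.

**Checks that disagreed:**
- The scene and top cameras put the window about 2 mm to the right of where the wrist camera did, so I used the wrist camera.
- While I turned the cap there was a sideways load of up to about 10 N. I relieved it before letting go, and the arm stayed on its stop.

I did not re-measure the other things on the table at the end. I saw no contact with any of them.

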